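# Unlatch the sample press and hold its arm up

### The arm

A 6-joint arm with a two-finger parallel gripper is mounted at the origin on a cart in front of the work surface, level with it; the furniture and walls round the work are solid. World frame = base frame: x ahead of the robot, y to its left, z up, the work surface at z = 0. Lengths are in mm, angles in rad, forces in N, time in s.
With the tool pointing down it reaches from about 350 to 775 mm from the base axis. Payload 7.3 kg.
Tool frame: the origin (TCP) lies midway between the tips of the shut fingers; the grasp point (between the pads) lies 19 mm behind it; z points along the fingers, y is the direction in which the jaws open and shut (so a half turn about z gives the same grasp; the last joint's range is limited). The gripper opens to 92 mm and grips with 3 to 60 N. Pads are 19 mm wide; open, the fingers measure 130 mm over their backs; the gripper's body (75 mm by 190 mm) begins 47 mm behind the grasp point.
Start: joints at [-1.445, 0.342, 1.524, -0, 1.275, -0.146], TCP at [140.967, -505.744, 189.341] pointing down, gripper open.
Joint ranges: [-2.53, 2.53], [-0.77, 2.02], [0.04, 2.7], [-1, 4.14], [0.28, 2.66], [-3.11, 3.11]. Speed limits (rad/s): [2.57, 2.57, 3.14, 3.14, 3.14, 3.14].

### API

Orientations are given as [roll, pitch, yaw] about the fixed x, y, z axes, in that order (R = Rz(yaw) Ry(pitch) Rx(roll)).
In Python, from plant import readout, optics, job gives the robot as it stands.
- The arm moves only by the tool drive_tool, never from a script. Its argument "series" is a list of rows, each a list of 4 numbers: the shift along the world's x, y, z in mm, then the turn about the world's z in degrees. A call has 1 to 12 rows; each row shifts and turns the commanded pose from where the row before left it; what a row does not reach is not made up. A row lasts 1/10 s, in which the tool goes at most 50 mm and 8.59 degrees, less where a joint would pass 70% of its speed; a pose out of reach is approached as far as the arm can. A call with a gripper value outside its range is refused whole. "hand" is the closure, from 0 (fully open) to 1 (shut), set as the call begins (left out, the last holds). The fingers move at their own pace and stop on an object; the grip force is fixed at half the most. Time passes only in rows, so rows that do not move let the fingers close. It gives the time, the measured TCP pose, the force and the opening at its end, in the units of the state.
- readout.get_obs(): the state, without advancing time (a new reading comes with each control period).
- optics.capture(name): name is "scene" or "top"; returns a dict with "image" (400x640x3 uint8, blue, green, red), "depth" (400x640 float32, mm along the optical axis (not along the pixel's ray), 0 where there is no reading), "vfov" (degrees; the focal length in pixels is half the picture's height over the tangent of half this angle, whatever the lens; pixels are square), "cx", "cy" (the principal point, pixels), "eye" and "rotation" of the camera in the world. Camera axes: x right, y down, z forward; pixel columns grow to the right and rows downward; lengths in mm; the calibration is good to about 2 mm. A picture is of the moment at which its call begins.
- job.close_job(): hands the job in, once; it reports no verdict.
The state is a dict: "time": time; "joint_positions": joint angles; "dq": joint speeds; "tau": joint torques, N m; "tool_pos": TCP position; "tcp_rot": TCP orientation; "contact_force": force on the tool from outside, world axes, zero at the start; "moment": the same for the moment, N m; "grip_width": finger opening in mm.
Only numpy, scipy, OpenCV 4.12 (cv2) and the standard library are available. Lean on these libraries where they do the work, as an engineer would, in place of code of your own. Each camera call takes 0.05 s, during which the arm holds its last target.

### The job

Open the little sample press so that the printed swatch can be taken out: draw the yellow-headed lock pin out of the press arm and stand it upright in the brass holder cup, all the way down. Then pull the red latch grip sideways against its spring, lift the arm's coupler off the ball by at least 8 cm, and finish while still holding the arm raised with the gripper; leave the blue pigment jar, spool, glue pot and eraser alone.

Things in the scene. Friction and masses are not known exactly. Their poses are not given: they have to be found in the camera images.
- press: green base plate of the press, 360 x 140 x 12 mm, fixed. Origin: centre of its underside. x runs along the press from the coupler (front) to the hinge (rear), y to the left, z up. The ball stud (ball 32 mm across, top 58 mm up) stands at x = -122 mm, y = 0; a printed swatch lies under the arm
- latch_grip (a point): centre of the upright red latch grip on the coupler: 14 mm thick along the press's y, 22 mm along x, 56 mm tall, on a steel slide plate. Starts at x = -122, y = 0, z = 112 mm of the press. It slides along the press's +y and rides on the arm, so the arm can be lifted by it. A steel bracket of the latch (top 3 mm below this point, on the -y side) begins 25 mm from it towards the hinge
- latch (a joint): slide of the latch: 0 = home (bolt under the ball), up to 0.018 m as the grip is pulled along the press's +y; from about 0.009 m the bolt is clear of the ball, pull 15 mm or more to be sure. Its spring pulls back with about 4 N at 0, 9 N at the far end. The lock pin stops it short of that, after 4 to 7 mm
- coupler (a point): middle of the coupler at the front of the aluminium arm, 60 mm above the table when down on the ball; it must end 80 mm or more higher. The arm hinges about the press's y axis at x = 150 mm, z = 60 mm of the press, 272 mm behind this point: as the front rises it moves in an arc, at most 0.9 rad, and falls back by its weight when let go. Lifting at the grip takes about 4 N
- pin_knob (a point): centre of the yellow knob of the loose lock pin; knob 20 mm across and 24 mm tall, on a steel pin of 10 mm diameter; the whole pin is 96 mm long, its foot 84 mm below this point; z runs up along the pin. At the start it stands upright in a steel socket, 25 mm tall, on the arm at x = -58 mm, y = 0 of the press, its foot 74 mm above the table; raised by 25 mm it is free. Mass about 50 g
- cup_mouth (a point): centre of the mouth of the small brass holder cup, 58 mm above the table; the cup is fixed to the table on a foot 60 mm across and 6 mm high. The mouth is 30 mm wide inside and narrows like a funnel within 10 mm to a bore of 18 mm; the bore's floor is 50 mm below the mouth, so the knob's centre stands about 92 mm above the table when the pin is home
- pigment_0: pigment jar with a blue band and white lid, 48 mm across, 66 mm tall, a bystander; origin at its underside
- spool_0: wooden spool of red thread, 31 mm across, 44 mm tall, a bystander; origin at its underside
- glue_pot: white glue pot, 52 mm across, 51 mm tall, a bystander; origin at its underside
- eraser: eraser in a green sleeve, 20 x 42 x 13 mm, a bystander; origin at its underside

How it is judged (in metres and radians):
On the way, in this order (a step that is already met when the one before it is completed fails the run):
1. the lock pin stands upright in the brass cup, home on its floor (horizontal distance between pin_knob and cup_mouth below 0.022 m and height (world z) of pin_knob between 0.08 and 0.098 m and angle between pin_knob's own z axis and vertical below 0.3 rad), for 0.2 s.
2. the latch is pulled aside while the arm is still down on the ball (value of joint latch above 0.008 m and height (world z) of coupler below 0.07 m), for 0.03 s.
At the end, for the whole second after the job is handed in: The coupler's middle is over 140 mm above the table (80 mm above where it sat), with over 1 N of contact between fingers and arm or latch; the pin stands in the brass cup: knob within 22 mm of the cup's axis, its centre 80 to 98 mm above the table, tilt under 0.3 rad (all of step 1 and height (world z) of coupler above 0.14 m and contact force between the fingers and press above 1 N); the arm keeps its last pose, push and grip.
It fails at once if the pigment jar, spool, glue pot or eraser is moved more than 25 mm (distance of any of pigment_0, spool_0, glue_pot, eraser from where it was at the start of the episode above 0.025 m).
It also fails if it takes over 51 s, if anything falls off the work surface, if the arm or the gripper's body presses on something with over 40 N, if the wrist force passes 120 N, or if a joint passes its speed limit or range.

## Working session

There is one attempt and no reset: what is moved stays moved. The work goes in short steps, Python scripts to look and compute and a tool call to move; the robot and the scene stay as the last step left them, time stands still between calls to the robot, and variables do not carry over. Pictures are saved under pics/ and viewed, and the job is handed in when it is done.

Besides the shell and the picture viewer there is one more tool, called after ">>>" as name(argument=value, ...) on one line, values as JSON. drive_tool: Moves the arm, as the interface text tells. Its arguments: {"type":"object","properties":{"series":{"type":"array"},"hand":{"type":"number"}},"required":["series"]}

```bash
ls; mkdir -p pics; cat > h.py <<'E'
import numpy as np, cv2, pickle
from plant import readout, optics, job
def cap(n,f):
    c=optics.capture(n); pickle.dump(c,open(f'pics/{f}.pkl','wb')); cv2.imwrite(f'pics/{f}.png',c['image']); return c
def load(f): return pickle.load(open(f'pics/{f}.pkl','rb'))
def foc(c): return 200/np.tan(np.radians(c['vfov'])/2)
def ray(c,u,v): 
    d=np.array([(u-c['cx'])/foc(c),(v-c['cy'])/foc(c),1.]); return np.array(c['rotation'])@d
def plane(c,u,v,z):
    d=ray(c,u,v); e=np.array(c['eye']); return e+d*(z-e[2])/d[2]
def pts(c):
    v,u=np.mgrid[:400,:640]; D=c['depth']; P=np.stack([(u-c['cx'])/foc(c)*D,(v-c['cy'])/foc(c)*D,D],-1)
    return P@np.array(c['rotation']).T+np.array(c['eye'])
E
python3 - <<'E'
from h import *
print(readout.get_obs())
for n in ('scene','top'):
    c=cap(n,n+'0'); print(n,{k:c[k] for k in c if k not in('image','depth')})
E
```

```text
pics
{'time': 0.0, 'joint_positions': array([-1.44500558e+00,  3.42711369e-01,  1.52501526e+00, -8.63788964e-06,
        1.27539711e+00, -1.45993307e-01]), 'dq': array([-1.74094369e-03, -6.61635230e-04,  6.12781226e-04,  7.01103972e-04,
       -2.21326997e-04,  2.22512099e-05]), 'tau': array([ 1.26172155e-03, -4.31232584e+01, -2.44222766e+01,  7.19306013e-02,
        5.56878909e-02, -1.11565437e-04]), 'tool_pos': array([ 140.89968124, -505.25830656,  188.65151394]), 'tcp_rot': array([-3.14007665e+00, -2.14563769e-04,  2.71786410e-01]), 'contact_force': array([-0.61063325, -0.54320486,  0.14887054]), 'moment': array([-0.00717363, -0.02653256,  0.02050591]), 'grip_width': 92.08714079236654}
scene {'vfov': 43.0128881849074, 'cx': 324.6326576254912, 'cy': 205.67706251981204, 'eye': array([-213.91849567,  808.95952199,  742.1963814 ]), 'rotation': array([-2.10086934,  0.01103914, -2.3902507 ])}
top {'vfov': 45.56202321522859, 'cx': 316.5261578976537, 'cy': 197.5546335338329, 'eye': array([ 232.81227188,   24.59901888, 1532.63148951]), 'rotation': array([-2.93382543e+00,  1.19248884e-03, -1.52076719e+00])}
```

```bash
python3 - <<'E'
s=open('h.py').read()
s=s.replace("np.array(c['rotation'])","Rm(c)").replace("def foc","from scipy.spatial.transform import Rotation as Ro\ndef Rm(c): return Ro.from_euler('xyz',c['rotation']).as_matrix()\ndef foc")
open('h.py','w').write(s)
E
python3 - <<'E'
from h import *
for n in('scene0','top0'):
    c=load(n);P=pts(c); print(n,[ (u,v,P[v,u].round()) for u,v in((320,200),(200,200),(450,250),(320,350))])
E
```

```text
scene0 [(320, 200, array([ 690., -127.,   -1.])), (200, 200, array([918., 133.,  23.])), (450, 250, array([158.,  68., 175.])), (320, 350, array([ 794., -219., -761.]))]
top0 [(320, 200, array([ 233.,   25., 1533.])), (200, 200, array([525., 420.,  17.])), (450, 250, array([ 405., -395.,   -1.])), (320, 350, array([105.,  11., 280.]))]
```

View pics/scene0.png

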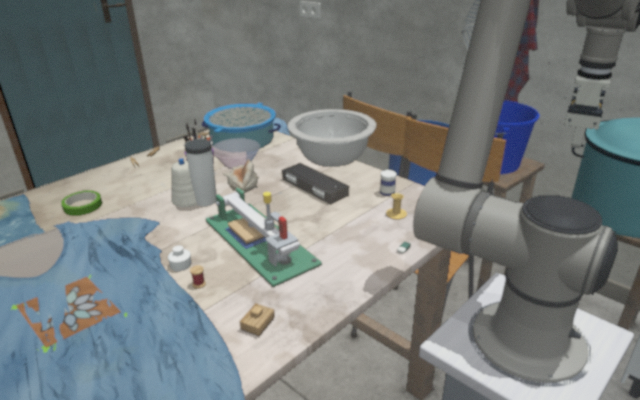

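View pics/top0.png

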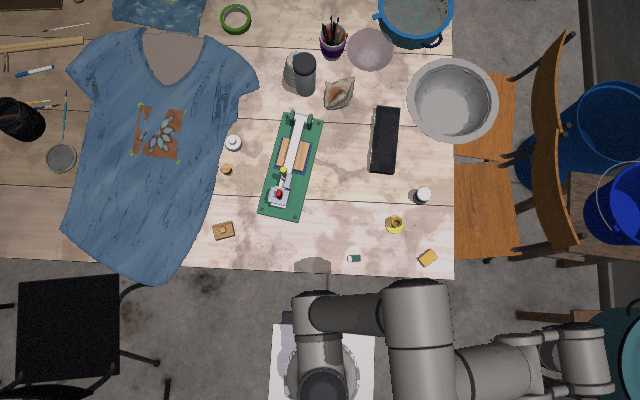

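```bash
python3 - <<'E'
from h import *
s=load('scene0')['image'];t=load('top0')['image']
a=cv2.resize(s[170:290,195:335],None,fx=4.5,fy=4.5,interpolation=cv2.INTER_CUBIC)
b=cv2.resize(t[95:245,240:440],None,fx=4,fy=4,interpolation=cv2.INTER_CUBIC)
cc=cv2.resize(s[160:260,370:430],None,fx=5,fy=5,interpolation=cv2.INTER_CUBIC)
cv2.imwrite('pics/a0.png',a);cv2.imwrite('pics/b0.png',b);cv2.imwrite('pics/c0.png',cc)
for n in('scene0','top0'):
    c=load(n);P=pts(c);im=c['image'];h=cv2.cvtColor(im,cv2.COLOR_BGR2HSV)
    for nm,lo,hi in(('yellow',(20,120,90),(33,255,255)),('red',(0,150,80),(6,255,255)),('red2',(172,150,80),(180,255,255)),('green',(60,90,40),(88,255,255))):
        m=cv2.inRange(h,lo,hi);k,l,st,ce=cv2.connectedComponentsWithStats(m)
        for i in range(1,k):
            if st[i,4]>12: print(n,nm,st[i],ce[i].round(1),np.median(P[l==i],0).round())
E
```

```text
scene0 yellow [264 193   6   9  44] [266.8 196.8] [594. 151. 164.]
top0 yellow [280 166   6   8  38] [282.6 169.7] [599. 145. 168.]
top0 yellow [391 216   6  12  28] [393. 221.] [ 483. -203.   53.]
top0 yellow [395 221   8  12  33] [399.3 227.6] [ 465. -227.    5.]
top0 yellow [421 252  16  14  82] [429.1 258.5] [ 372. -322.   17.]
top0 red [276 190   6   7  26] [278.6 192.7] [536. 155. 133.]
top0 green [ 257  110   66  113 2327] [290.2 171.2] [614. 128.  12.]
top0 green [352 256   8   5  33] [355.8 258. ] [363. -92.  12.]
```

View pics/a0.png

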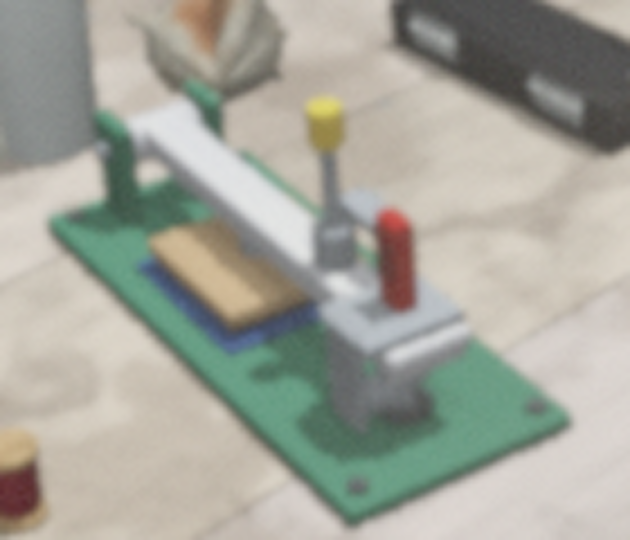

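View pics/b0.png

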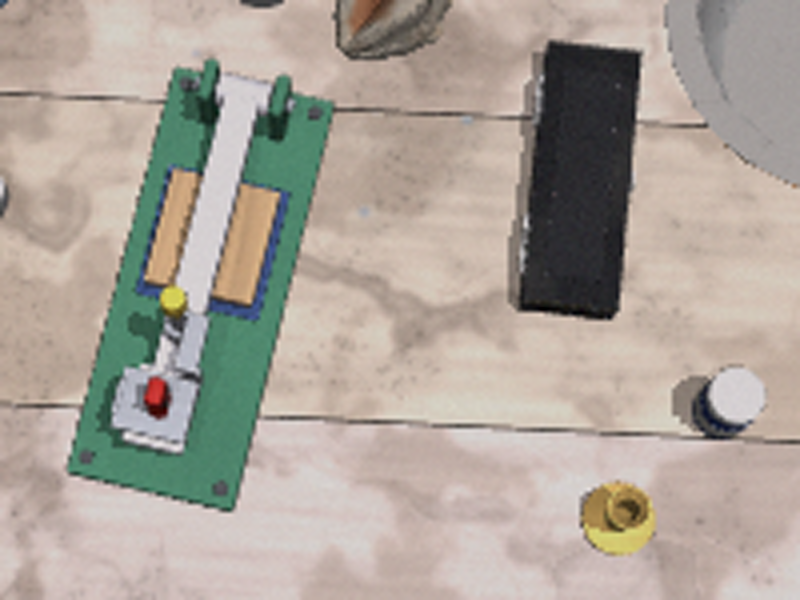

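View pics/c0.png

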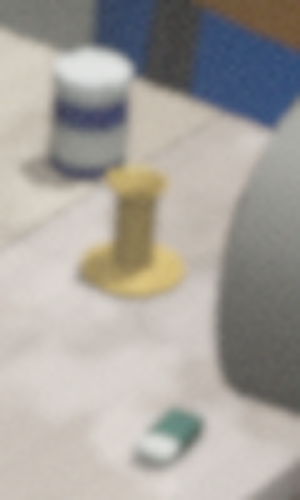

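```bash
python3 - <<'E'
from h import *
t=load('top0');s=load('scene0')
# plate corners by lines fit
h=cv2.cvtColor(t['image'],cv2.COLOR_BGR2HSV);m=cv2.inRange(h,(60,90,40),(88,255,255));m[:, :250]=0;m[:,330:]=0;m[235:]=0
cs,_=cv2.findContours(m,cv2.RETR_EXTERNAL,cv2.CHAIN_APPROX_NONE);k=max(cs,key=cv2.contourArea)[:,0]
W=np.array([plane(t,u,v,12)[:2] for u,v in k],np.float32)
r=cv2.minAreaRect(W);print(r);print(cv2.boxPoints(r))
for u,v in((175,67),(334,102),(234,511),(68,473)): print('corner',plane(t,240+(u-1.5)/4,95+(v-1.5)/4,12).round(1))
def z(o,f,u,v): return o[0]+(u-(f-1)/2)/f, o[1]+(v-(f-1)/2)/f
for u,v in((570,422),(352,522),(52,225)): print('scorner',plane(s,*z((195,170),4.5,u,v),12).round(1))
print('knob top',plane(t,*z((240,95),4,173,297),170).round(1),'knob scene',plane(s,*z((195,170),4.5,325,126),158).round(1), 'knob top surface',plane(s,*z((195,170),4.5,324,103),170).round(1))
print('grip top',plane(t,*z((240,95),4,157,384),140).round(1),'scene grip mid',plane(s,*z((195,170),4.5,397,258),112).round(1))
print('cup mouth top',plane(t,*z((240,95),4,628,508),58).round(1),'foot',plane(t,*z((240,95),4,618,521),3).round(1),'scene mouth',plane(s,*z((370,160),5,137,182),58).round(1),'foot',plane(s,*z((370,160),5,134,267),6).round(1))
print('jar',plane(t,*z((240,95),4,736,395),66).round(1),plane(s,*z((370,160),5,93,68),66).round(1))
def tri(a,b):
    A,B=[],[]
    for c,(u,v) in((t,a),(s,b)):
        d=ray(c,u,v);d/=np.linalg.norm(d);M=np.eye(3)-np.outer(d,d);A.append(M);B.append(M@np.array(c['eye']))
    return np.linalg.lstsq(np.vstack(A),np.hstack(B),rcond=None)[0].round(1)
print('tri knob',tri(z((240,95),4,173,299),z((195,170),4.5,325,115)),'mouth',tri(z((240,95),4,628,508),z((370,160),5,137,182)))
E
```

```text
((663.3709106445312, 133.35855102539062), (137.3223876953125, 370.3288879394531), 79.42210388183594)
[[468.7488    99.855194]
 [832.7844    31.873138]
 [857.99304  166.86191 ]
 [493.9574   234.84396 ]]
corner [845.7 169.7  12. ]
corner [821.   33.5  12. ]
corner [468.2  97.7  12. ]
corner [492.5 233.8  12. ]
scorner [462.8 108.   12. ]
scorner [486.7 241.3  12. ]
scorner [831.9 175.3  12. ]
knob top [601.4 144.5 170. ] knob scene [597.7 148.2 158. ] knob top surface [599.8 145.9 170. ]
grip top [541.5 154.7 140. ] scene grip mid [530.7 162.6 112. ]
cup mouth top [ 478.8 -212.4   58. ] foot [ 476.9 -213.3    3. ] scene mouth [ 476.7 -210.5   58. ] foot [ 473.  -208.1    6. ]
jar [ 571.8 -294.7   66. ] [ 569.2 -293.1   66. ]
tri knob [601.7 144.8 161.8] mouth [ 478.7 -212.9   56.3]
```

>>> drive_tool(series=[[10,14,25,0],[22,31,20,-2],[22,31,5,-2],[22,31,0,-2],[22,31,0,-2],[22,31,0,-2],[22,31,0,-2],[22,31,0,-2],[22,31,0,-2],[22,31,0,-2],[22,31,0,-2],[22,31,0,-2]], hand=0)

```text
time: 1.3
tool_pos: [393.4, -149.2, 239.2]
tcp_rot: [-3.142, 0.0, -0.114]
contact_force: [-0.1, -1.3, 0.2]
grip_width: 91.8
```

>>> drive_tool(series=[[22,31,0,-2],[22,31,0,-2],[22,31,0,0],[22,31,0,0],[22,31,0,0],[22,31,0,0],[22,31,0,0],[22,31,0,0],[22,31,0,0],[20,25,0,0],[0,0,0,0],[0,0,0,0]])

```text
time: 2.5
tool_pos: [610.5, 153.4, 238.2]
tcp_rot: [3.14, 0.002, -0.181]
contact_force: [-0.3, 0.4, 0.3]
grip_width: 91.9
```

>>> drive_tool(series=[[-5,-4,-10,0],[-5,-4,-20,0],[0,0,-15,0],[0,0,-5,0],[0,0,0,0]])

```text
time: 3.0
tool_pos: [600.3, 144.3, 189.1]
tcp_rot: [3.141, 0.001, -0.183]
contact_force: [-1.3, -0.8, -0.2]
grip_width: 91.8
```

```bash
python3 - <<'E'
from h import *
s=cap('scene','s1');t=cap('top','t1')
a=cv2.resize(s['image'][130:290,195:355],None,fx=3.7,fy=3.7,interpolation=cv2.INTER_CUBIC)
b=cv2.resize(t['image'][95:245,220:360],None,fx=4,fy=4,interpolation=cv2.INTER_CUBIC)
cv2.imwrite('pics/a1.png',a);cv2.imwrite('pics/b1.png',b)
E
```

```text
(no output)
```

View pics/a1.png

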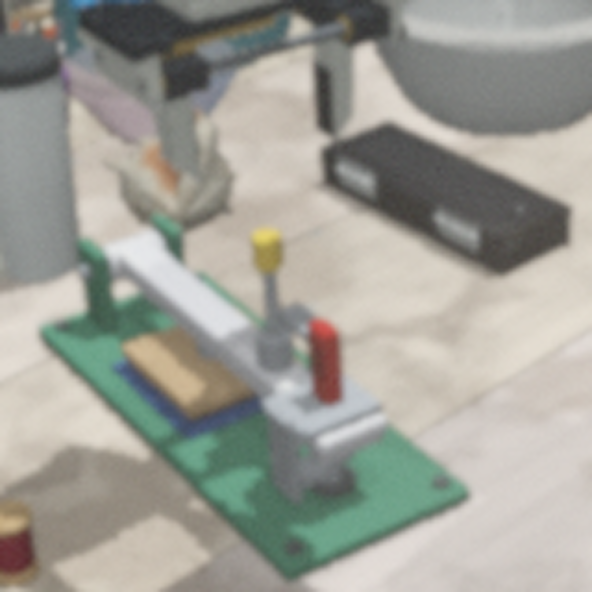

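View pics/b1.png

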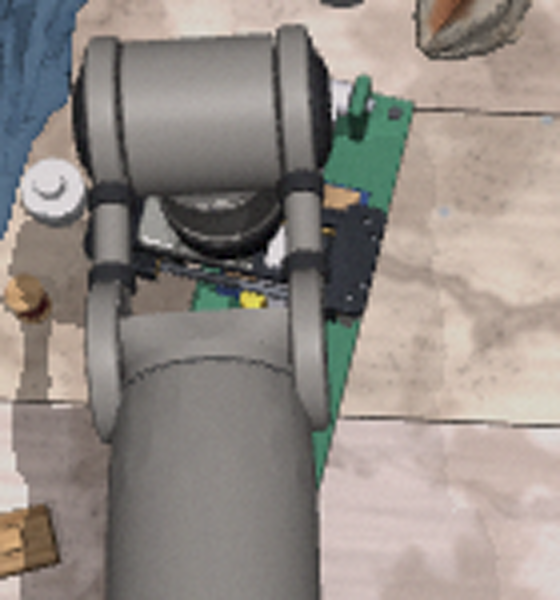

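```bash
python3 - <<'E'
from h import *
s=load('s1')
def proj(c,p):
    q=Rm(c).T@(np.array(p)-np.array(c['eye'])); return q[0]/q[2]*foc(c)+c['cx'],q[1]/q[2]*foc(c)+c['cy']
for p in((600.3,144.3,189),(600.3,144.3,158),(600.3+55*.179,144.3+55*.984,189),(600.3-55*.179,144.3-55*.984,189)):
    u,v=proj(s,p); print(u,v,(u-195)*3.7+1.3,(v-130)*3.7+1.3)
a=cv2.resize(s['image'][125:205,205:305],None,fx=8,fy=7.5,interpolation=cv2.INTER_CUBIC);cv2.imwrite('pics/a1b.png',a[:600])
E
```

```text
266.4383590706256 185.0184947740568 265.6219285613148 204.86843066401013
267.3471372115206 196.65138133178598 268.9844076826262 247.91011092760817
245.55586147718978 192.01946858657604 188.3566874656022 230.77203377033138
286.349414201663 178.3432024663092 339.2928325461532 180.1698491253441
```

View pics/a1b.png

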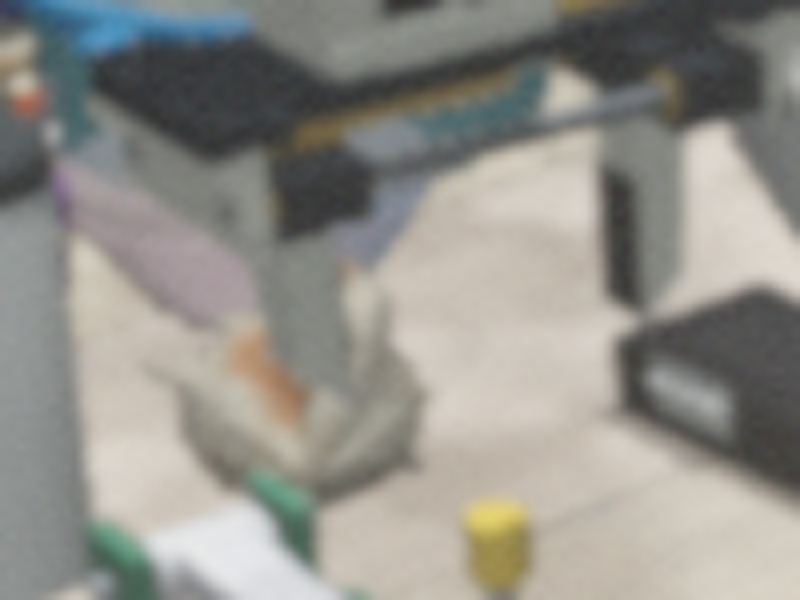

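```bash
python3 - <<'E'
from h import *
s=load('s1');P=pts(s)
for u,v in((285,163),(286,160),(283,160),(284,152),(244,172),(243,168),(240,165),(247,150),(267,196),(266,193),(230,132)): print(u,v,P[v,u].round(), s['depth'][v,u])
t=load('t1');P=pts(t)
for u,v in((307,160),(311,150),(282,169)): print(u,v,P[v,u].round())
E
```

```text
285 163 [579. 102. 237.] 1168.0679
286 160 [581.  96. 242.] 1171.1428
283 160 [585. 102. 243.] 1169.653
284 152 [582. 100. 263.] 1158.2377
244 172 [601. 204. 245.] 1113.5541
243 168 [602. 205. 255.] 1108.5546
240 165 [603. 211. 263.] 1101.5538
247 150 [573. 211. 308.] 1061.0876
267 196 [591. 152. 167.] 1180.0289
266 193 [601. 147. 168.] 1188.7557
230 132 [626. 211. 334.] 1078.9128
307 160 [585.  69. 333.]
311 150 [612.  60. 335.]
282 169 [600. 147. 175.]
```

```bash
python3 - <<'E'
from h import *
o=readout.get_obs();print(o['time'],o['tool_pos'],o['joint_positions'],o['grip_width'])
s=cap('scene','s2')
a=cv2.resize(s['image'][90:210,205:325],None,fx=5,fy=5,interpolation=cv2.INTER_CUBIC);cv2.imwrite('pics/a2.png',a[:600])
P=pts(s)
for u in(243,247,285,286):
  print(u,[(v,*P[v,u].round()) for v in range(140,182,3)])
E
```

```text
3.1 [601.27838984 144.83151968 190.35341558] [ 1.12604935e-01  5.15097734e-01  1.24632964e+00 -1.42288122e-04
  1.37884956e+00  1.86597835e+00] 92.06137483326052
243 [(140, np.float64(586.0), np.float64(209.0), np.float64(326.0)), (143, np.float64(589.0), np.float64(208.0), np.float64(318.0)), (146, np.float64(579.0), np.float64(216.0), np.float64(317.0)), (149, np.float64(577.0), np.float64(219.0), np.float64(312.0)), (152, np.float64(579.0), np.float64(218.0), np.float64(304.0)), (155, np.float64(576.0), np.float64(220.0), np.float64(299.0)), (158, np.float64(602.0), np.float64(202.0), np.float64(277.0)), (161, np.float64(601.0), np.float64(204.0), np.float64(271.0)), (164, np.float64(596.0), np.float64(208.0), np.float64(267.0)), (167, np.float64(601.0), np.float64(205.0), np.float64(257.0)), (170, np.float64(601.0), np.float64(206.0), np.float64(251.0)), (173, np.float64(601.0), np.float64(207.0), np.float64(243.0)), (176, np.float64(874.0), np.float64(6.0), np.float64(67.0)), (179, np.float64(865.0), np.float64(14.0), np.float64(63.0))]
247 [(140, np.float64(592.0), np.float64(1
[... 1940 characters left out ...]
), (149, np.float64(582.0), np.float64(94.0), np.float64(269.0)), (152, np.float64(582.0), np.float64(94.0), np.float64(261.0)), (155, np.float64(579.0), np.float64(97.0), np.float64(256.0)), (158, np.float64(582.0), np.float64(95.0), np.float64(246.0)), (161, np.float64(580.0), np.float64(98.0), np.float64(240.0)), (164, np.float64(580.0), np.float64(98.0), np.float64(233.0)), (167, np.float64(873.0), np.float64(-163.0), np.float64(35.0)), (170, np.float64(858.0), np.float64(-149.0), np.float64(34.0)), (173, np.float64(847.0), np.float64(-138.0), np.float64(32.0)), (176, np.float64(850.0), np.float64(-141.0), np.float64(19.0)), (179, np.float64(849.0), np.float64(-139.0), np.float64(10.0))]
```

View pics/a2.png

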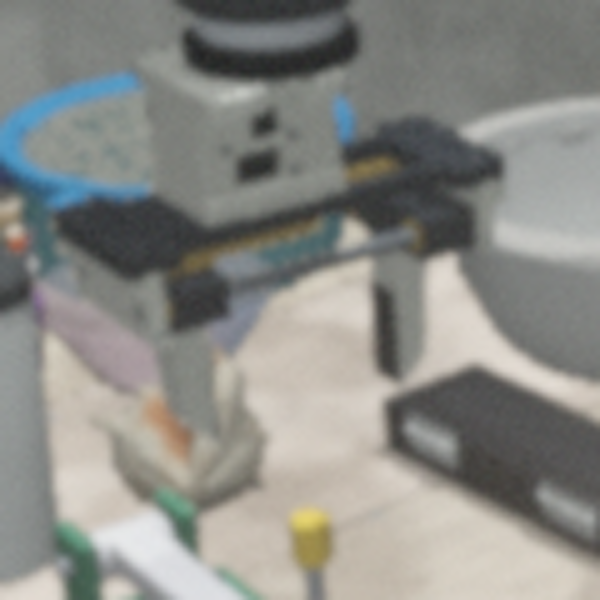

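>>> drive_tool(series=[[0,0,0,0],[0,0,0,0]], hand=0.3)

```text
time: 3.35
tool_pos: [601.2, 145.3, 189.9]
tcp_rot: [-3.141, -0.001, -0.182]
contact_force: [-0.7, 0.2, -0.1]
grip_width: 80.4
```

```bash
python3 - <<'E'
from h import *
s=cap('scene','s3')
a=cv2.resize(s['image'][90:210,205:325],None,fx=5,fy=5,interpolation=cv2.INTER_CUBIC);cv2.imwrite('pics/a3.png',a[:600])
P=pts(s)
m=(abs(P[...,0]-600)<45)&(abs(P[...,1]-145)<90)&(P[...,2]>180)
print(np.sort(P[m][:,2])[:30].round())
s=load('scene0');P=pts(s)
m=(abs(P[...,0]-141)<60)&(abs(P[...,1]+505)<120)&(P[...,2]>150)&(P[...,2]<400)
print('init',np.sort(P[m][:,2])[:30].round(),np.median(P[m],0), m.sum())
E
```

```text
[226. 227. 227. 228. 228. 228. 228. 229. 229. 230. 230. 231. 231. 231.
 231. 231. 231. 232. 232. 232. 232. 233. 233. 233. 233. 233. 233. 234.
 234. 234.]
init [226. 226. 226. 227. 228. 228. 229. 229. 230. 231. 231. 231. 231. 231.
 232. 233. 233. 233. 235. 235. 235. 235. 236. 237. 237. 237. 237. 237.
 238. 238.] [ 125.44846102 -449.3153609   333.94725125] 1949
```

View pics/a3.png

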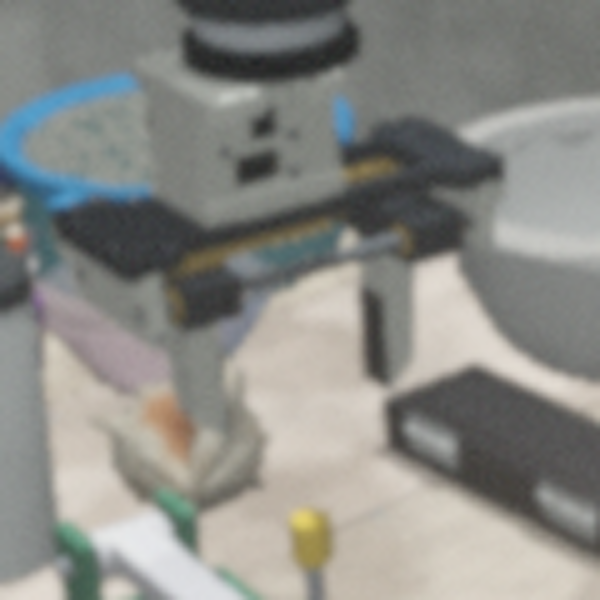

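>>> drive_tool(series=[[0,0,-20,0],[0,0,-20,0],[0,0,-10,0],[0,0,0,0]])

```text
time: 3.8
tool_pos: [600.1, 145.2, 137.9]
tcp_rot: [3.141, 0.003, -0.182]
contact_force: [-0.6, -0.7, -0.0]
grip_width: 64.0
```

```bash
python3 - <<'E'
from h import *
s=cap('scene','s4')
a=cv2.resize(s['image'][110:240,205:325],None,fx=4.5,fy=4.5,interpolation=cv2.INTER_CUBIC);cv2.imwrite('pics/a4.png',a[:600])
P=pts(s)
for u in range(244,250): print(u,[(v,*P[v,u].round().astype(int)) for v in range(180,206,3)])
for u in range(281,287): print(u,[(v,*P[v,u].round().astype(int)) for v in range(168,190,3)])
E
```

```text
244 [(180, np.int64(613), np.int64(197), np.int64(218)), (183, np.int64(617), np.int64(195), np.int64(208)), (186, np.int64(850), np.int64(24), np.int64(49)), (189, np.int64(846), np.int64(28), np.int64(42)), (192, np.int64(869), np.int64(12), np.int64(18)), (195, np.int64(782), np.int64(77), np.int64(67)), (198, np.int64(782), np.int64(78), np.int64(58)), (201, np.int64(778), np.int64(82), np.int64(51)), (204, np.int64(734), np.int64(116), np.int64(74))]
245 [(180, np.int64(610), np.int64(197), np.int64(219)), (183, np.int64(613), np.int64(195), np.int64(210)), (186, np.int64(617), np.int64(194), np.int64(200)), (189, np.int64(615), np.int64(195), np.int64(194)), (192, np.int64(865), np.int64(11), np.int64(19)), (195, np.int64(882), np.int64(0), np.int64(-3)), (198, np.int64(866), np.int64(13), np.int64(-1)), (201, np.int64(848), np.int64(27), np.int64(1)), (204, np.int64(737), np.int64(110), np.int64(70))]
246 [(180, np.int64(601), np.int64(201), np.int64(224)), (183, np.int64(607), np.int64(197), np.int64(213)), (186, np.int64(608), np.int64(197), np.int64(205)), (189, np.int64(61
[... 3485 characters left out ...]
104), np.int64(210)), (177, np.int64(580), np.int64(104), np.int64(202)), (180, np.int64(582), np.int64(103), np.int64(192)), (183, np.int64(581), np.int64(104), np.int64(185)), (186, np.int64(832), np.int64(-118), np.int64(-1)), (189, np.int64(819), np.int64(-106), np.int64(-2))]
286 [(168, np.int64(582), np.int64(97), np.int64(222)), (171, np.int64(579), np.int64(100), np.int64(216)), (174, np.int64(847), np.int64(-138), np.int64(28)), (177, np.int64(852), np.int64(-143), np.int64(14)), (180, np.int64(856), np.int64(-145), np.int64(1)), (183, np.int64(844), np.int64(-134), np.int64(-1)), (186, np.int64(832), np.int64(-123), np.int64(-3)), (189, np.int64(817), np.int64(-108), np.int64(-2))]
```

View pics/a4.png

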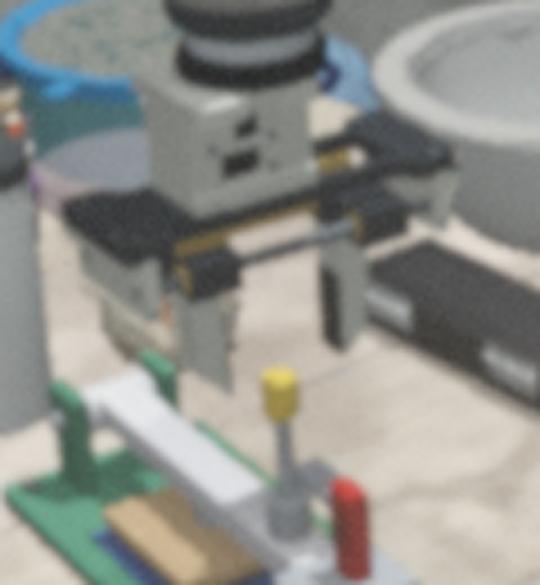

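>>> drive_tool(series=[[0,0,-15,0],[0,0,-12,0],[0,0,-9,0],[0,0,0,0]])

```text
time: 4.25
tool_pos: [600.2, 145.1, 102.1]
tcp_rot: [3.141, 0.002, -0.182]
contact_force: [0.2, 0.7, 0.4]
grip_width: 64.0
```

```bash
python3 - <<'E'
from h import *
s=cap('scene','s5')
a=cv2.resize(s['image'][130:250,205:325],None,fx=5,fy=5,interpolation=cv2.INTER_CUBIC);cv2.imwrite('pics/a5.png',a[:600])
E
```

```text
(no output)
```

View pics/a5.png

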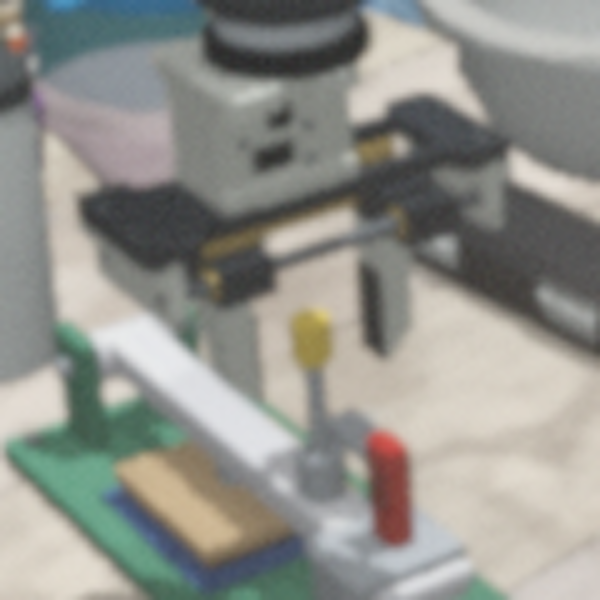

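>>> drive_tool(series=[[0,0,0,0],[0,0,0,0],[0,0,0,0],[0,0,0,0],[0,0,0,0],[0,0,0,0],[0,0,0,0],[0,0,0,0],[0,0,0,0]], hand=1)

```text
time: 5.2
tool_pos: [601.0, 145.2, 103.4]
tcp_rot: [3.141, -0.0, -0.182]
contact_force: [-0.2, 0.1, 0.2]
grip_width: 19.5
```

>>> drive_tool(series=[[0,0,4,0],[0,0,6,0],[0,0,8,0],[0,0,12,0],[0,0,15,0],[0,0,20,0],[0,0,20,0],[0,0,5,0],[0,0,0,0]])

```text
time: 6.1
tool_pos: [601.5, 145.3, 194.6]
tcp_rot: [-3.141, -0.002, -0.182]
contact_force: [0.4, -0.0, -0.1]
grip_width: 19.1
```

```bash
python3 - <<'E'
from h import *
s=cap('scene','s6')
a=cv2.resize(s['image'][90:250,205:325],None,fx=3.7,fy=3.7,interpolation=cv2.INTER_CUBIC);cv2.imwrite('pics/a6.png',a[:600])
E
```

```text
(no output)
```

View pics/a6.png

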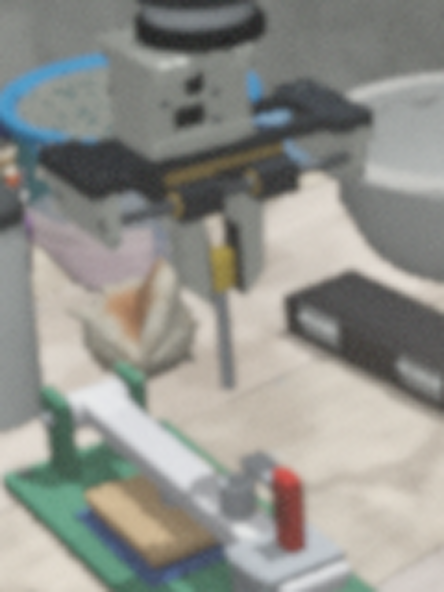

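>>> drive_tool(series=[[-6,-18,0,0],[-12,-36,0,0],[-12,-36,0,0],[-12,-36,0,0],[-12,-36,0,0],[-12,-36,0,0],[-12,-36,0,0],[-12,-36,0,0],[-12,-36,0,0],[-12,-35,0,0],[-9,-16,0,0],[0,0,0,0]])

```text
time: 7.35
tool_pos: [476.4, -213.5, 192.1]
tcp_rot: [-3.141, 0.002, -0.185]
contact_force: [-0.9, 0.6, -0.3]
grip_width: 19.6
```

>>> drive_tool(series=[[0,0,-20,0],[0,0,-15,0],[0,0,0,0],[0,0,0,0]])

```text
time: 7.75
tool_pos: [478.1, -210.9, 158.1]
tcp_rot: [-3.141, 0.001, -0.181]
contact_force: [0.1, 0.5, -0.7]
grip_width: 19.5
```

```bash
python3 - <<'E'
from h import *
o=readout.get_obs();print(o['time'],o['tool_pos'])
s=cap('scene','s7')
x=s['image'][90:240,340:450]
cv2.imwrite('pics/a7.png',cv2.resize(x,None,fx=4,fy=4,interpolation=cv2.INTER_CUBIC))
t=cap('top','t7')
cv2.imwrite('pics/b7.png',cv2.resize(t['image'][150:270,320:460],None,fx=5,fy=5,interpolation=cv2.INTER_CUBIC))
E
```

```text
7.75 [ 478.09460294 -210.91023436  158.1329961 ]
```

View pics/a7.png

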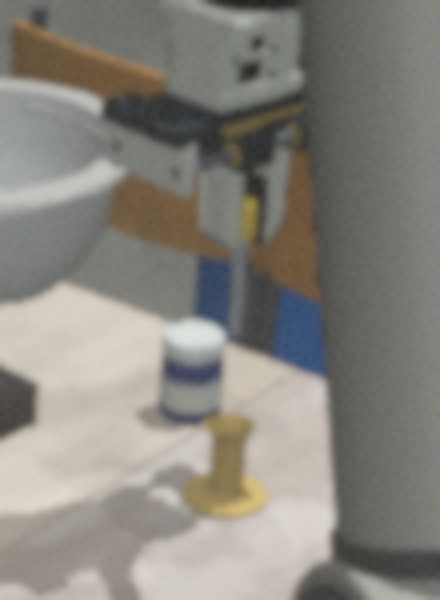

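View pics/b7.png

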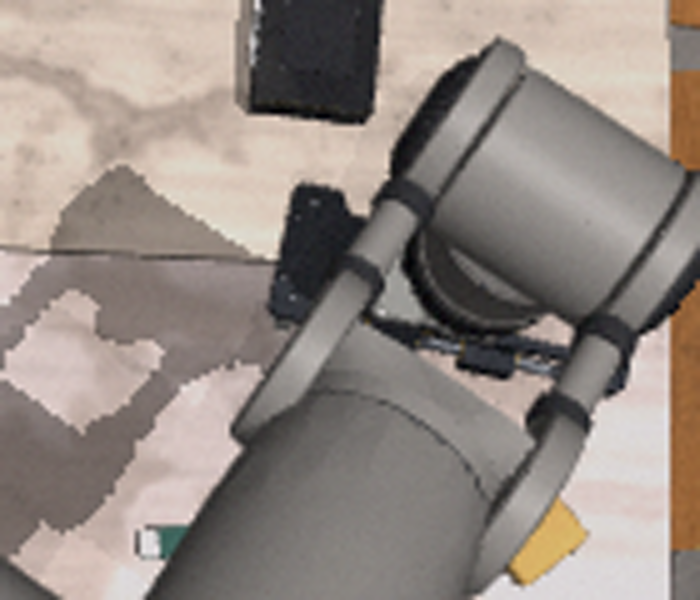

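```bash
python3 - <<'E'
from h import *
s=load('s7')
h=cv2.cvtColor(s['image'],cv2.COLOR_BGR2HSV);m=cv2.inRange(h,(20,140,70),(33,255,255))
k,l,st,ce=cv2.connectedComponentsWithStats(m)
for i in range(1,k):
    if st[i,4]>8: print(st[i],ce[i])
g=lambda u,v:(340+(u-1.5)/4,90+(v-1.5)/4)
for n,u,v,z in(('knob',250,217,214),('foot',237,335,130),('foot',239,335,130),('pinmid',239,290,160),('mouth',230,424,58)): print(n,plane(s,*g(u,v),z).round(1))
def proj(c,p):
    q=Rm(c).T@(np.array(p)-np.array(c['eye'])); return q[0]/q[2]*foc(c)+c['cx'],q[1]/q[2]*foc(c)+c['cy']
for z in(214,180,160,130,58):
    u,v=proj(s,(477,-210.5,z));print(z,(u-340)*4+1.5,(v-90)*4+1.5)
cv2.imwrite('pics/a7b.png',cv2.resize(s['image'][130:215,375:425],None,fx=7,fy=7,interpolation=cv2.INTER_CUBIC))
P=pts(s);print(P[160:176,399].round())
E
```

```text
knob [ 472.4 -211.   214. ]
foot [ 473.2 -206.8  130. ]
foot [ 472.3 -207.7  130. ]
pinmid [ 477.5 -211.8  160. ]
mouth [ 477.7 -212.5   58. ]
214 243.75194406070568 215.36146698119683
180 240.4066347821372 263.2516286144863
160 238.4788095581987 290.8496334287581
130 235.6408951440494 331.47612523498583
58 229.08176460055074 425.3741166447468
[[ 474. -204.  170.]
 [ 476. -207.  166.]
 [ 473. -203.  165.]
 [ 475. -206.  160.]
 [ 474. -206.  158.]
 [ 476. -209.  153.]
 [ 475. -208.  151.]
 [ 474. -207.  149.]
 [ 473. -205.  147.]
 [ 474. -207.  143.]
 [ 473. -206.  140.]
 [ 474. -208.  136.]
 [ 474. -208.  133.]
 [ 472. -205.  132.]
 [ 821. -722. -183.]
 [ 826. -729. -192.]]
```

View pics/a7b.png

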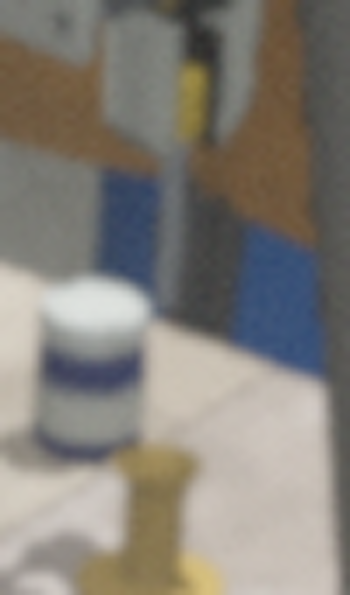

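>>> drive_tool(series=[[0,0,-15,0],[0,0,-20,0],[0,0,-20,0],[0,0,-15,0],[0,0,-8,0],[0,0,-6,0],[0,0,-6,0],[0,0,0,0]])

```text
time: 8.65
tool_pos: [477.9, -211.7, 68.1]
tcp_rot: [-3.142, 0.0, -0.182]
contact_force: [0.2, -0.1, -0.9]
grip_width: 19.0
```

>>> drive_tool(series=[[0,0,-6,0],[0,0,-6,0],[0,0,-6,0],[0,0,-5,0],[0,0,-3,0],[0,0,-2,0],[0,0,0,0]])

```text
time: 9.35
tool_pos: [477.9, -211.7, 40.1]
tcp_rot: [-3.142, 0.0, -0.182]
contact_force: [0.4, -0.7, -0.2]
grip_width: 19.1
```

```bash
python3 - <<'E'
from h import *
s=cap('scene','s8')
cv2.imwrite('pics/a8.png',cv2.resize(s['image'][130:230,365:435],None,fx=6,fy=6,interpolation=cv2.INTER_CUBIC))
E
```

```text
(no output)
```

View pics/a8.png

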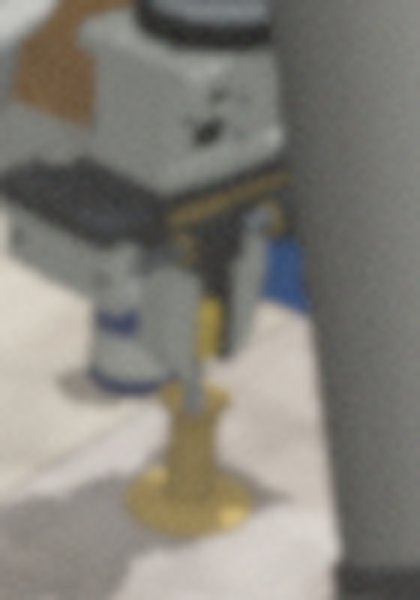

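>>> drive_tool(series=[[0,0,-2,0],[0,0,-2,0],[0,0,-1,0],[0,0,0,0]])

```text
time: 9.8
tool_pos: [479.2, -212.3, 37.2]
tcp_rot: [3.14, -0.003, -0.182]
contact_force: [-1.8, 1.7, 13.0]
grip_width: 19.3
```

>>> drive_tool(series=[[0,0,1,0],[0,0,0,0],[0,0,0,0],[0,0,0,0],[0,0,0,0],[0,0,0,0]], hand=0.45)

```text
time: 10.4
tool_pos: [477.9, -211.7, 36.2]
tcp_rot: [-3.142, 0.0, -0.182]
contact_force: [0.4, -0.4, -0.4]
grip_width: 50.4
```

>>> drive_tool(series=[[0,0,6,0],[0,0,12,0],[0,0,20,0],[0,0,30,0],[0,0,40,0],[0,0,40,0],[0,0,20,0],[0,0,0,0]])

```text
time: 11.2
tool_pos: [479.6, -212.7, 208.9]
tcp_rot: [3.138, -0.008, -0.182]
contact_force: [0.7, -0.2, -1.0]
grip_width: 50.7
```

```bash
python3 - <<'E'
from h import *
s=cap('scene','s9')
cv2.imwrite('pics/a9.png',cv2.resize(s['image'][100:230,360:440],None,fx=4.6,fy=4.6,interpolation=cv2.INTER_CUBIC))
h=cv2.cvtColor(s['image'],cv2.COLOR_BGR2HSV);m=cv2.inRange(h,(20,100,70),(33,255,255));P=pts(s)
k,l,st,ce=cv2.connectedComponentsWithStats(m)
for i in range(1,k):
    if st[i,4]>8 and 370<ce[i][0]<430: print(st[i],ce[i],np.median(P[l==i],0),plane(s,*ce[i],92))
E
```

```text
[395 181   6   9  41] [397.14634146 185.12195122] [ 473.56967108 -202.8218763    96.58980431] [ 477.74664512 -209.18096511   92.        ]
[387 200  18  19 151] [396.17218543 211.54966887] [ 470.91198143 -203.59200404    6.37795239] [397.31482381 -94.51620827  92.        ]
```

View pics/a9.png

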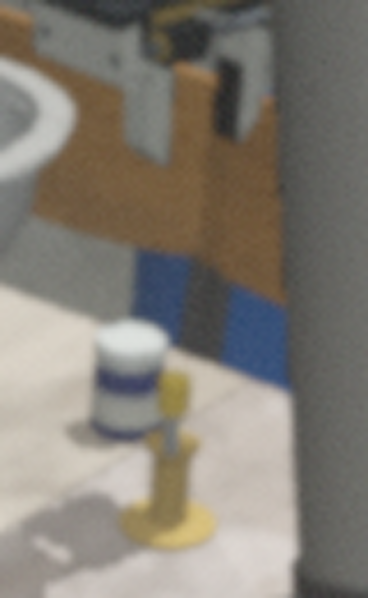

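>>> drive_tool(series=[[3,18,0,0],[6,36,0,0],[6,36,0,0],[6,36,0,0],[6,36,0,0],[6,36,0,0],[6,36,0,0],[6,36,0,0],[6,36,0,0],[6,36,0,0],[2,24,0,0],[0,0,0,0]])

```text
time: 12.45
tool_pos: [536.0, 157.0, 202.8]
tcp_rot: [3.141, 0.003, -0.178]
contact_force: [0.0, -0.5, 0.1]
grip_width: 50.4
```

>>> drive_tool(series=[[0,1,-20,0],[0,0,-30,0],[0,0,-30,0],[0,0,-15,0],[0,0,0,0],[0,0,0,0]])

```text
time: 13.05
tool_pos: [536.8, 154.6, 109.3]
tcp_rot: [3.141, 0.001, -0.183]
contact_force: [1.6, -0.0, -0.1]
grip_width: 50.5
```

```bash
python3 - <<'E'
from h import *
o=readout.get_obs();print(o['time'],o['tool_pos'])
s=cap('scene','s10')
cv2.imwrite('pics/a10.png',cv2.resize(s['image'][130:270,220:340],None,fx=4.2,fy=4.2,interpolation=cv2.INTER_CUBIC))
h=cv2.cvtColor(s['image'],cv2.COLOR_BGR2HSV);P=pts(s)
m=cv2.inRange(h,(0,120,70),(8,255,255))|cv2.inRange(h,(170,120,70),(180,255,255))
k,l,st,ce=cv2.connectedComponentsWithStats(m)
for i in range(1,k):
    if st[i,4]>12 and 270<ce[i][0]<300: print(st[i],ce[i],np.median(P[l==i],0),plane(s,*ce[i],112))
E
```

```text
13.05 [536.84758325 154.57512658 109.26755925]
[279 217   7  21  84] [282.77380952 226.67857143] [529.17765336 162.96725434 116.62665788] [531.67071736 161.87756418 112.        ]
```

View pics/a10.png

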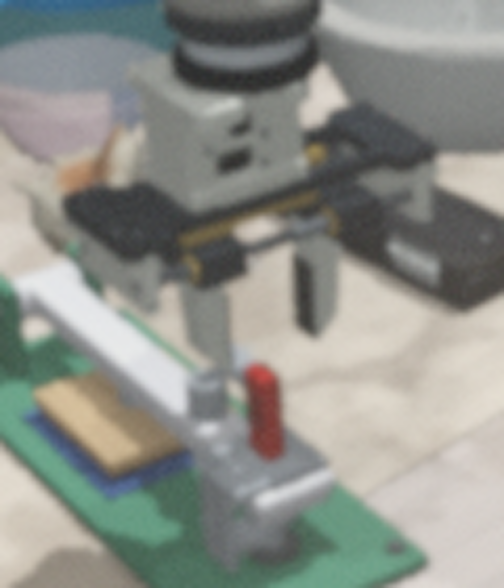

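>>> drive_tool(series=[[0,1,-15,0],[0,0,-15,0],[0,0,-11,0],[0,0,-5,0],[0,0,0,0]])

```text
time: 13.6
tool_pos: [536.9, 156.2, 63.3]
tcp_rot: [3.141, 0.0, -0.182]
contact_force: [-0.3, -0.1, -0.0]
grip_width: 50.3
```

```bash
python3 - <<'E'
from h import *
s=cap('scene','s11')
cv2.imwrite('pics/a11.png',cv2.resize(s['image'][130:270,220:340],None,fx=4.2,fy=4.2,interpolation=cv2.INTER_CUBIC))
E
```

```text
(no output)
```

View pics/a11.png

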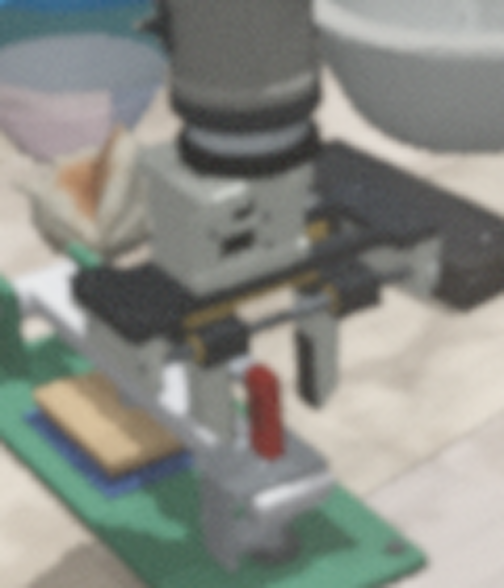

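>>> drive_tool(series=[[0,0,0,0],[0,0,0,0],[0,0,0,0],[0,0,0,0],[0,0,0,0],[0,0,0,0],[0,0,0,0],[0,0,0,0]], hand=1)

```text
time: 14.45
tool_pos: [537.0, 156.5, 63.5]
tcp_rot: [-3.141, -0.0, -0.182]
contact_force: [-0.2, 2.7, 1.3]
grip_width: 13.9
```

>>> drive_tool(series=[[0.7,3.9,0,0],[0.7,3.9,0,0],[0.7,3.9,0,0],[0.7,3.9,0,0],[0,0,0,0],[0,0,0,0]])

```text
time: 15.05
tool_pos: [539.6, 170.4, 63.4]
tcp_rot: [3.139, 0.0, -0.182]
contact_force: [-2.0, -7.3, 3.6]
grip_width: 13.7
```

```bash
python3 - <<'E'
from h import *
o=readout.get_obs();print(o['time'],o['tool_pos'],o['contact_force'])
s=cap('scene','s12')
cv2.imwrite('pics/a12.png',cv2.resize(s['image'][130:270,220:340],None,fx=4.2,fy=4.2,interpolation=cv2.INTER_CUBIC))
E
```

```text
15.05 [539.62456449 170.38008537  63.41191597] [-2.02925847 -7.3357056   3.61884379]
```

View pics/a12.png

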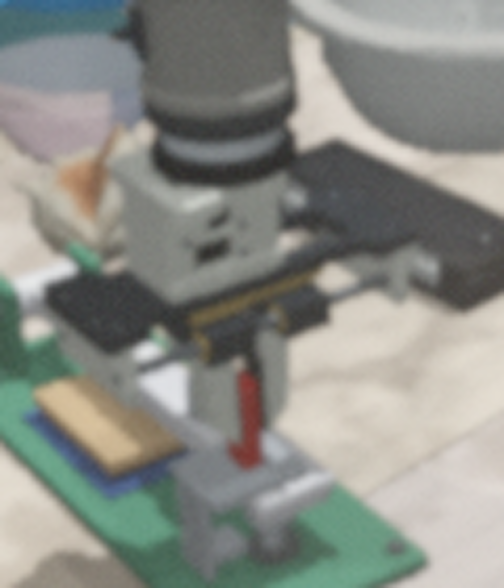

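>>> drive_tool(series=[[0.4,2,0,0],[0,0,0,0],[0,0,0,0],[1,-0.2,4,0],[3,-0.5,12,0],[2.5,-0.4,8,0],[2.5,-0.5,8,0],[0,0,0,0]])

```text
time: 15.9
tool_pos: [547.8, 170.4, 94.7]
tcp_rot: [3.137, 0.004, -0.182]
contact_force: [-2.2, -8.5, -4.0]
grip_width: 13.7
```

```bash
python3 - <<'E'
from h import *
o=readout.get_obs();print(o['time'],o['tool_pos'],o['contact_force'])
s=cap('scene','s13')
cv2.imwrite('pics/a13.png',cv2.resize(s['image'][130:270,220:340],None,fx=4.2,fy=4.2,interpolation=cv2.INTER_CUBIC))
E
```

```text
15.9 [547.75321716 170.37603779  94.6911234 ] [-2.21929989 -8.45854633 -3.99001931]
```

View pics/a13.png

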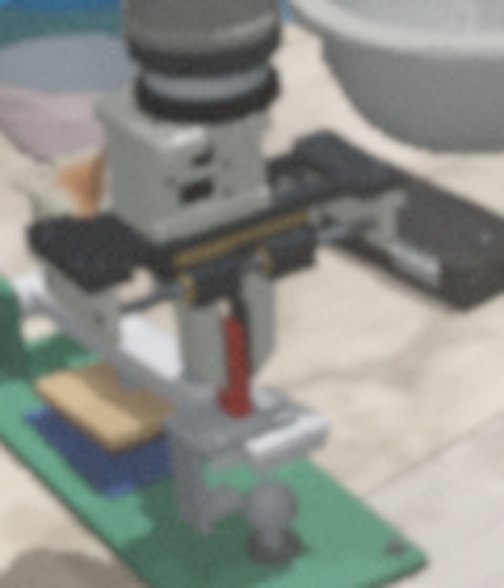

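>>> drive_tool(series=[[3,-0.5,8,0],[3,-0.5,7.6,0],[3.5,-0.6,7.6,0],[3.5,-0.6,7.6,0],[4,-0.7,7.4,0],[4,-0.7,7.4,0],[4,-0.8,7.2,0],[4.5,-0.8,7.1,0],[4.5,-0.8,7,0],[4,-0.7,6,0],[0,0,0,0],[0,0,0,0]])

```text
time: 17.15
tool_pos: [585.0, 163.6, 166.9]
tcp_rot: [3.137, 0.006, -0.183]
contact_force: [-5.8, -7.4, -1.1]
grip_width: 13.8
```

```bash
python3 - <<'E'
from h import *
o=readout.get_obs();print(o['time'],o['tool_pos'],o['contact_force'],o['grip_width'])
s=cap('scene','s14');t=cap('top','t14')
cv2.imwrite('pics/a14.png',cv2.resize(s['image'][90:270,200:430],None,fx=3.3,fy=3.3,interpolation=cv2.INTER_CUBIC))
P=pts(s)
h=cv2.cvtColor(s['image'],cv2.COLOR_BGR2HSV)
m=cv2.inRange(h,(0,120,70),(8,255,255))|cv2.inRange(h,(170,120,70),(180,255,255))
k,l,st,ce=cv2.connectedComponentsWithStats(m)
for i in range(1,k):
    if st[i,4]>12 and 250<ce[i][0]<310: 
        q=P[l==i];print(st[i],ce[i],np.median(q,0),np.percentile(q[:,2],[3,97]))
m=cv2.inRange(h,(20,100,70),(33,255,255))
k,l,st,ce=cv2.connectedComponentsWithStats(m)
for i in range(1,k):
    if st[i,4]>8 and 370<ce[i][0]<430: print(st[i],ce[i],np.median(P[l==i],0),plane(s,*ce[i],92))
E
```

```text
17.15 [584.95338861 163.641312   166.86549137] [-5.79198416 -7.38955234 -1.11247689] 13.824830125808358
[263 172   8  23  98] [265.7755102  184.17346939] [570.56881836 170.87134748 210.96132763] [191.51800558 234.14151818]
[395 181   6   9  47] [397.27659574 184.80851064] [ 473.92662289 -204.54763844   95.72964885] [ 478.5531117  -210.88638133   92.        ]
[388 210  17   8  51] [395.70588235 213.66666667] [ 469.27239373 -201.03162064    5.37614969] [392.17971545 -85.54893141  92.        ]
```

View pics/a14.png

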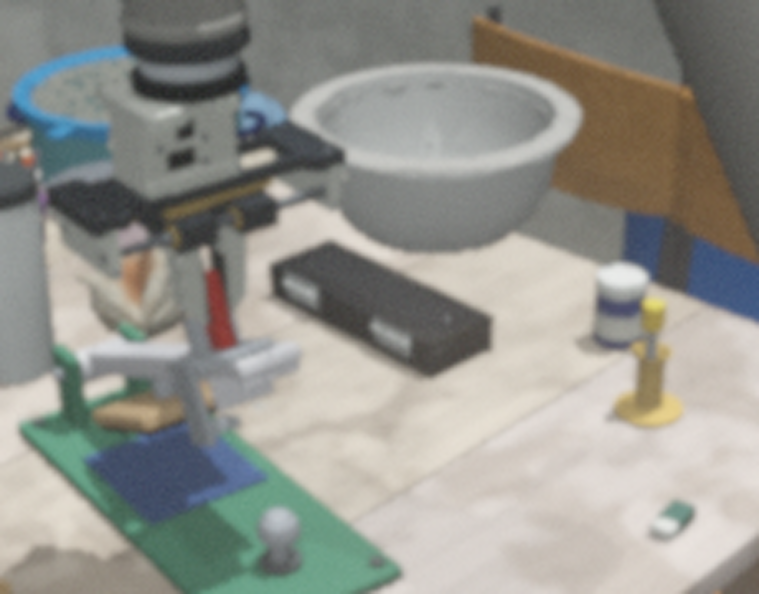

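>>> drive_tool(series=[[0,0,0,0],[0,0,0,0],[0,0,0,0],[0,0,0,0]])

```text
time: 17.65
tool_pos: [584.9, 163.7, 166.8]
tcp_rot: [3.137, 0.006, -0.183]
contact_force: [-6.1, -7.2, -1.4]
grip_width: 13.7
```

```bash
python3 - <<'E'
from h import *
o=readout.get_obs();print(o['time'],o['tool_pos'],o['contact_force'],o['grip_width'])
print(job.close_job())
E
```

```text
17.65 [584.93983458 163.68067726 166.84507121] [-6.14503249 -7.20635579 -1.38389797] 13.720834604316588
the job is handed in; nothing more can be done
None
```

The press is open and the job is handed in at 17.65 s, with the gripper still holding the arm raised by the red grip. No verdict is reported.

- **Pin:** I drew it out of its socket and lowered it into the brass cup until it touched the floor (13 N). In the last picture it stands upright. The knob measures about (478, -211) mm, 1–2 mm from the cup's axis. Its visible surface reads about 96 mm high by depth, against 92 mm expected and a limit of 98 mm.
- **Latch:** I pulled it about 16 mm with the arm still down. The spring force was 7.6 N before the last 2 mm, which puts the slide near 13 mm at that point.
- **Arm:** I lifted it along its arc by 103 mm at the tool. Depth at the red grip showed about 95 mm of rise. From the arc, the coupler itself should be at least 95 mm up, against the 80 mm needed. The grip reads 13.7 mm open, and held still for 0.4 s it did not slip.
- **Bystanders:** The arm stayed clear of all four. In the last picture the jar and eraser look undisturbed; I did not measure any of the four again.

**Disagreement:** The visible fingertips stood about 38 mm higher than the reported tool height throughout, including at the start. I set heights by the pictures, and both grasps and the cup contact agreed with them. The two cameras also differed by a few millimetres on the press corners, and by about 10 mm on the grip's centre.

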